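# Put away the water-test samples

## Task

Sort the things left on the lab bench: both flat metal dishes go into the shallow black tray, lying flat side by side on its floor and not stacked; the two lidded sample pots go upright into the two-bay crate, one in each bay; and the slender amber bottle goes upright into the round stand. Knock nothing over on the way, and leave the filter cup and the hand-held meter where they are.

Things in the scene. Friction and masses are not known exactly. Their poses are not given: they have to be found in the camera images.
- dish1_mid (a point): one of two alike: closed flat metal culture dish, a round aluminium disc 52 mm in diameter and 16 mm high (the lowest 7 mm is 50 mm in diameter), lying flat, 45 g; this point is its centre, 8 mm above its underside; z up
- dish2_mid (a point): one of two alike: closed flat metal culture dish, a round aluminium disc 52 mm in diameter and 16 mm high (the lowest 7 mm is 50 mm in diameter), lying flat, 45 g; this point is its centre, 8 mm above its underside; z up
- pot1_mid (a point): one of two alike: lidded sample pot, an upright plain cylinder 50 mm in diameter and 65 mm high, pale body with a white lid (top 13 mm), about 110 g; this point is its centre, 32.5 mm above its underside; z up
- pot2_mid (a point): one of two alike: lidded sample pot, an upright plain cylinder 50 mm in diameter and 65 mm high, pale body with a white lid (top 13 mm), about 110 g; this point is its centre, 32.5 mm above its underside; z up
- bottle_mid (a point): slender amber glass reagent bottle, upright, 85 mm high: straight body 32 mm in diameter up to 60 mm, then a neck and a 21 mm wide white cap; about 80 g; this point is on its axis, 42.5 mm above its underside; z up
- dish_tray: shallow black rectangular tray, fixed to the bench, 130 mm (its x) by 180 mm (its y) outside, 10 mm high over all, walls and floor 4 mm thick (inside 122 by 172 mm, floor 4 mm above the bench); origin at the centre of its underside
- pot_crate: dark grey crate with two nearly square open bays side by side along its y, fixed to the bench, 89 mm (x) by 165 mm (y) outside, 30 mm high, walls, floor and the middle divider 4 mm thick; each bay is 81 by 76.5 mm inside, the bay centres lie at y = +40 and -40 mm, floor 4 mm above the bench; origin at the centre of its underside
- bottle_stand: dark grey round cup-shaped stand, fixed to the bench, 68 mm wide at the foot and 60 mm at the rim, 24 mm high, with one round well at least 52 mm wide at the mouth, floor 5 mm above the bench; origin on its axis at its underside
- filter_cup: bystander, leave alone: loose steel filter cup 100 mm high and about 64 mm wide with a blue collar and a narrower white top; origin at the centre of its underside
- meter: bystander, leave alone: loose dark grey hand-held meter lying flat, 42 mm (x) by 120 mm (y), 24 mm high, with a dark display; origin at the centre of its underside

How it is judged:
By the outcome, as a careful person would: the job done as asked, in the order asked, and still so for the second after the job is handed in, with the robot touching nothing.
It also fails if it takes over 123 s, if anything falls off the work surface, if the arm or the gripper's body presses on something with over 40 N, if the wrist force passes 120 N, or if a joint passes its speed limit or range.

## Robot

A 7-joint arm with a two-finger parallel gripper is mounted at the origin on the work surface. World frame = base frame: x ahead of the robot, y to its left, z up, the work surface at z = 0. Lengths are in mm, angles in rad, forces in N, time in s.
With the tool pointing down it reaches from about 425 to 875 mm from the base axis. Payload 8.4 kg.
Tool frame: the origin (TCP) lies on the centre line of the jaws, within the pads' length; the fingertips stand 22 mm ahead of it and the grasp point (between the pads) lies 3 mm ahead of it; z points along the fingers, y is the direction in which the jaws open and shut (so a half turn about z gives the same grasp; the last joint's range is limited). The gripper opens to 87 mm and grips with 3 to 60 N. Pads are 19 mm wide; open, the fingers measure 117 mm over their backs; the gripper's body (75 mm by 190 mm) begins 51 mm behind the grasp point.
Start: joints at [-1.412, 0.333, 0.04, 1.465, -0.013, 1.343, -0.059], TCP at [165.723, 628.491, 244.546] pointing down, gripper open.
Joint ranges: [-2.58, 2.58], [-0.38, 2.09], [-1.3, 1.39], [0.25, 2.4], [-1.5, 4.64], [0.08, 2.09], [-2.65, 2.65]. Speed limits (rad/s): [2.22, 2.22, 2.79, 2.79, 3.14, 3.14, 3.14].

## Interface

Orientations are given as a rotation vector (axis times angle).
In Python, from cell import sensors, cams, job gives the robot as it stands. The module is installed in compiled form; this text tells all that it offers.
- The arm moves only by the tool step_arm, never from a script. Its argument "deltas" is a list of rows, each a list of 7 numbers: the shift along the world's x, y, z as a fraction of full scale, then the turn, a rotation vector about the world's x, y, z as a fraction of full scale, then the gripper command: -1 is fully open, 1 is shut, values between are in proportion. A call has exactly 5 rows; each row shifts and turns the pose as measured when the row begins; what a row does not reach is not made up. Full scale, the value 1, is 0.02 m for a shift and 4 degrees for a turn. A row lasts 1/10 s, in which the tool goes at most 50 mm and 8.59 degrees, less where a joint would pass 70% of its speed; a pose out of reach is approached as far as the arm can. A call with a number of a shift or a turn outside -1 to 1 is refused whole. A call with a gripper value outside its range is refused whole. The fingers move at their own pace and stop on an object; the grip force is fixed at half the most. Time passes only in rows, so rows that do not move let the fingers close, or fill a call up. It gives the time, the measured TCP pose, the force and the opening at its end, in the units of the state.
- sensors.read_state(): the state, without advancing time (a new reading comes with each control period).
- cams.read_camera(name): name is "side" or "top"; returns a dict with "img" (400x640x3 uint8, red, green, blue), "camera_matrix" (3x3 intrinsics, pixels), "rvec" (rotation vector, rad) and "tvec" (3), from world to camera coordinates, as OpenCV has them. Camera axes: x right, y down, z forward; pixel columns grow to the right and rows downward; lengths in mm; the calibration is good to about 2 mm. A picture is of the moment at which its call begins. There is no depth.
- job.hand_in(): hands the job in, once; it reports no verdict.
The state is a dict: "t": time; "q": joint angles; "joint_velocities": joint speeds; "joint_torque": joint torques, N m; "ee_pos": TCP position; "ee_rot": TCP orientation; "wrist_force": force on the tool from outside, world axes, zero at the start; "moment": the same for the moment, N m; "grip_width": finger opening in mm.
Only numpy, scipy, OpenCV 4.12 (cv2) and the standard library are available. Lean on these libraries where they do the work, as an engineer would, in place of code of your own. Each camera call takes 0.05 s, during which the arm holds its last target. There are 200 camera calls.

## Working session

There is one attempt and no reset: what is moved stays moved. The work goes in short steps, Python scripts to look and compute and a tool call to move; the robot and the scene stay as the last step left them, time stands still between calls to the robot, and variables do not carry over. Pictures are saved under pics/ and viewed, about 12 in all and at most 16, crops included, and the job is handed in when it is done.

Besides the shell and the picture viewer there is one more tool, called after ">>>" as name([rows], argument=value, ...), one row to a line, values as JSON. step_arm: Moves the arm, as the interface text tells. Its arguments: {"type":"object","properties":{"deltas":{"type":"array","items":{"type":"array","items":{"type":"number","minimum":-1,"maximum":1}}}},"required":["deltas"]}

```bash
mkdir -p pics; cat > h.py <<'E'
import cv2, numpy as np
from cell import sensors, cams, job
def cam(n):
    c=cams.read_camera(n); c['R']=cv2.Rodrigues(np.array(c['rvec'],float))[0]; c['t']=np.array(c['tvec'],float).ravel(); c['K']=np.array(c['camera_matrix'],float); return c
def ray(c,u,v):
    d=c['R'].T@np.linalg.inv(c['K'])@np.array([u,v,1.]); return -c['R'].T@c['t'], d/np.linalg.norm(d)
def onz(c,u,v,z):
    o,d=ray(c,u,v); return o+d*(z-o[2])/d[2]
def proj(c,p):
    x=c['K']@(c['R']@np.array(p,float)+c['t']); return x[:2]/x[2]
def tri(c1,p1,c2,p2):
    o1,d1=ray(c1,*p1);o2,d2=ray(c2,*p2)
    A=np.stack([d1,-d2],1); s=np.linalg.lstsq(A,o2-o1,rcond=None)[0]
    a,b=o1+s[0]*d1,o2+s[1]*d2; return (a+b)/2,np.linalg.norm(a-b)
def save(c,name,roi=None,k=1):
    im=c['img'][:,:,::-1]
    if roi: x,y,w,h=roi; im=im[y:y+h,x:x+w]
    cv2.imwrite('pics/'+name,cv2.resize(im,None,fx=k,fy=k,interpolation=cv2.INTER_CUBIC))
E
python3 - <<'E'
from h import *
for n in('top','side'):
    c=cam(n); save(c,n+'0.png',k=1.25); print(n,-c['R'].T@c['t'],c['R'][2],c['K'][0,0])
print(sensors.read_state())
E
```

```text
top [ 350.2101819    13.35239363 1530.02483525] [ 0.12989599 -0.00478614 -0.99151607] 490.62969855558936
side [ -57.67001721 -679.48102201  667.76887345] [ 0.56136045  0.61231529 -0.55672654] 388.9346689933824
{'t': 0.1, 'q': array([-1.41219543,  0.33380909,  0.03987445,  1.46618116, -0.01341513,
        1.34331749, -0.0585065 ]), 'joint_velocities': array([-1.43473980e-03, -1.54232635e-03, -1.13116504e-03, -1.46137320e-03,
        2.70327376e-05,  4.58044761e-04, -9.49227150e-04]), 'joint_torque': array([ 4.20634984e-03, -6.57811546e+01,  1.34006359e+00, -4.04713368e+01,
       -5.97911328e-02,  4.07859113e-02,  4.81678637e-05]), 'ee_pos': array([165.63789621, 628.12858311, 243.76917055]), 'ee_rot': array([-4.03859973e-01, -3.11541867e+00,  2.27016531e-03]), 'wrist_force': array([-0.262823  , -0.47326406,  0.85634935]), 'moment': array([0.01503125, 0.01298995, 0.02819762]), 'grip_width': 87.29772058905237}
```

View pics/top0.png

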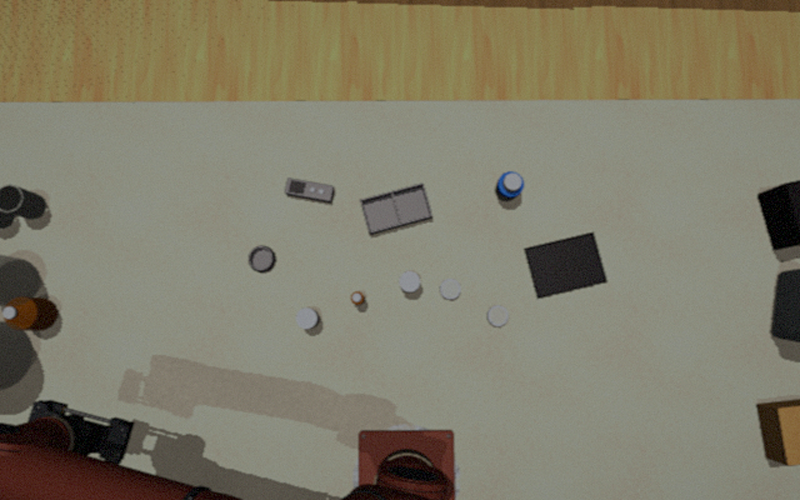

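View pics/side0.png

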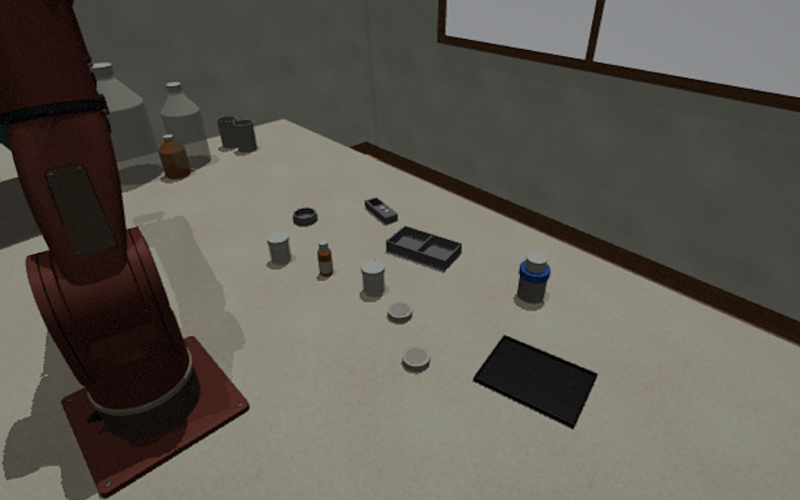

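```bash
cat > seg.py <<'E'
from h import *
T={'potA':(246,255),'potB':(328,226),'bot':(286,238),'dA':(360,231),'dB':(398,253),'stand':(210,207),'crate':(318,168),'tray':(453,212)}
S={'potA':(223,198),'potB':(298,223),'bot':(260,207),'dA':(320,250),'dB':(332,287),'stand':(244,173),'crate':(339,198),'tray':(428,304)}
def blob(c,p,r):
    # distance in Lab from the local bench colour, Otsu threshold, component nearest p
    lab=cv2.cvtColor(cv2.GaussianBlur(c['img'],(3,3),0.6),cv2.COLOR_RGB2LAB).astype(float)
    x0,y0=p[0]-r,p[1]-r; a=lab[y0:y0+2*r+1,x0:x0+2*r+1]
    a=cv2.resize(a,None,fx=4,fy=4,interpolation=cv2.INTER_CUBIC)
    bg=np.median(np.concatenate([a[:6].reshape(-1,3),a[-6:].reshape(-1,3),a[:,:6].reshape(-1,3),a[:,-6:].reshape(-1,3)]),0)
    d=(np.linalg.norm((a-bg)*[.35,2,2],axis=2)).clip(0,60)*4
    _,m=cv2.threshold(d.astype(np.uint8),0,255,cv2.THRESH_OTSU)
    cs=cv2.findContours(m,cv2.RETR_EXTERNAL,cv2.CHAIN_APPROX_NONE)[0]
    k=max(cs,key=lambda q:cv2.contourArea(q))
    return (k.reshape(-1,2)+.5)/4-.5+[x0,y0]
E
python3 - <<'E'
from seg import *
for n,D,roi,k,R in(('top',T,(190,135,310,140),2.5,{'crate':38,'tray':42}),('side',S,(210,150,280,195),2.8,{'crate':40,'tray':60})):
    c=cam(n); x,y,w,h=roi
    im=np.ascontiguousarray(cv2.resize(c['img'][y:y+h,x:x+w,::-1],None,fx=k,fy=k,interpolation=cv2.INTER_CUBIC))
    im=cv2.convertScaleAbs(im,alpha=1.5)
    for o,p in D.items():
        b=blob(c,p,R.get(o,17 if n=='top' else 22))
        e=cv2.fitEllipse(b.astype(np.float32)); print(n,o,np.round(b.min(0),1),np.round(b.max(0),1),np.round(e[0],1),np.round(e[1],1))
        cv2.polylines(im,[(((b-[x,y]+.5)*k).astype(int))],True,(0,0,255),1)
    cv2.imwrite(f'pics/{n}1.png',im)
E
```

```text
top potA [236.4 245.9] [257.6 268.1] [247.6 256.4] [18.5 24.3]
top potB [319.1 216.4] [337.6 239.1] [328.3 227.8] [17. 24.]
top bot [280.1 232.4] [293.4 249.1] [287.  240.3] [11.1 17.9]
top dA [351.1 222.1] [368.4 240.4] [359.8 231.2] [17.1 18.3]
top dB [388.9 243.4] [406.6 262.1] [397.7 252.6] [17.9 18.2]
top stand [198.4 196.4] [220.6 218.1] [209.5 207.1] [21.7 22.2]
top crate [287.9 146.1] [345.9 189.1] [316.9 167.8] [35.8 63.6]
top tray [419.4 185.9] [484.6 237.9] [452.  211.9] [47.7 68.1]
side potA [213.4 190.4] [232.6 214.6] [222.9 202.7] [19.3 25. ]
side potB [287.9 215.4] [307.4 240.6] [297.6 227.8] [20.1 27.7]
side bot [253.4 194.6] [265.9 223.4] [259.4 210. ] [12.2 31.9]
side dA [309.4 250.1] [329.1 258.9] [319.1 254. ] [ 9.8 19.6]
side dB [320.9 287.4] [343.1 298.6] [332.  291.9] [12.7 20.9]
side stand [233.9 165.9] [253.6 180.6] [243.6 173.4] [14.9 20.1]
side crate [308.4 180.6] [368.9 217.1] [339.1 198.5] [28.1 65.2]
side tray [378.1 267.9] [477.1 342.6] [430.  304.2] [ 52.4 106.5]
```

View pics/top1.png

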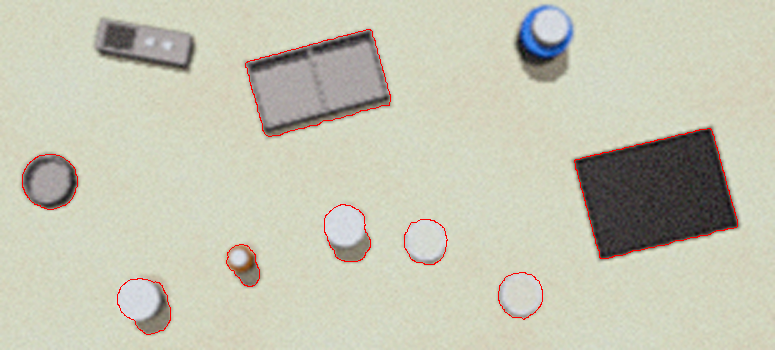

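View pics/side1.png

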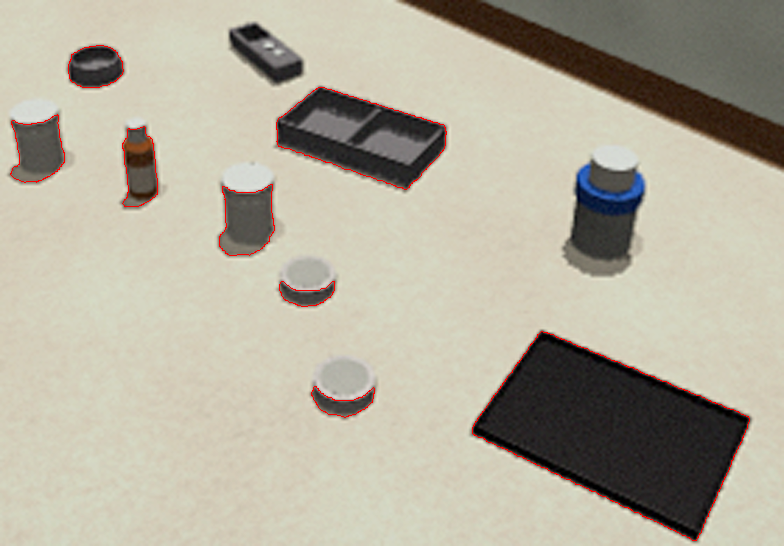

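```bash
cat > m.py <<'E'
from seg import *
ct,cs=cam('top'),cam('side')
P={'potA':((245.1,254.1),(222,189.5),65),'potB':((327.5,224.9),(297.7,213.1),65),'bot':((285.1,237.3),(258.1,194.1),85),'dA':((359.8,231),(319.5,247),16),'dB':((397.7,252.5),(332.4,284.1),16),'stand':((209.5,207.1),(243.4,170.9),24)}
for n,(a,b,z) in P.items():
    p,e=tri(ct,a,cs,b); print(n,p.round(1),round(e,1),'top@z',onz(ct,*a,z)[:2].round(1),'side@z',onz(cs,*b,z)[:2].round(1))
for n,z,r in(('crate',30,38),('tray',10,42)):
    b=blob(ct,T[n],r); w=np.array([onz(ct,*q,z)[:2] for q in b],np.float32); m=cv2.minAreaRect(w); print(n,m,cv2.boxPoints(m).round(0).tolist())
# crate/tray heights: rim corners in both views
for n,a,b in(('crate1',(372,30),(320,88)),('crate2',(391,103),(446,127)),('crate3',(247,62),(277,126)),('tray1',(712,128),(749,417)),('tray2',(575,160),(542,332))):
    a=np.array(a)/2.5-.5+[190,135]; b=np.array(b)/2.8-.5+[210,150]; p,e=tri(ct,a,cs,b); print(n,p.round(1),round(e,1))
for n,a in(('cup',(550,27)),('meter',(145,43))):
    a=np.array(a)/2.5-.5+[190,135]; print(n,onz(ct,*a,100 if n=='cup' else 24).round(0))
E
python3 m.py
```

```text
potA [386.  236.   63.2] 0.2 top@z [386.1 235.7] side@z [384.7 233.4]
potB [471.3  -9.5  62.9] 0.5 top@z [471.4  -9.6] side@z [469.3 -11.7]
bot [433.6 116.3  81.8] 1.2 top@z [434.  115.7] side@z [430.4 112.2]
dA [ 456.3 -110.3   15.2] 1.0 top@z [ 455.9 -110. ] side@z [ 456.1 -111.3]
dB [ 389.7 -226.    14.6] 1.5 top@z [ 389.  -225.3] side@z [ 389.4 -227.4]
stand [532.6 354.3  21.3] 0.1 top@z [532.2 353.7] side@z [530.2 350. ]
crate ((652.489501953125, 21.019561767578125), (101.88751983642578, 165.21511840820312), 15.012372970581055) [[582.0, 88.0], [625.0, -72.0], [723.0, -46.0], [680.0, 114.0]]
tray ((514.29736328125, -399.2183532714844), (130.1485137939453, 179.89987182617188), 12.935099601745605) [[431.0, -326.0], [471.0, -501.0], [598.0, -472.0], [558.0, -297.0]]
crate1 [649.1  -8.  108. ] 121.6
crate2 [636.  -83.1  78.6] 49.1
crate3 [667.  130.1 -22.4] 58.5
tray1 [ 596.5 -473.     9.3] 0.1
tray2 [ 557.7 -300.2    6.5] 1.0
cup [ 705. -256.  100.]
meter [706. 239.  24.]
```

>>> step_arm([
  [0.9,-1,0,0,0,-1,-1],
  [0.9,-1,0,0,0,-1,-1],
  [0.9,-1,0,0,0,-1,-1],
  [0.9,-1,0,0,0,-1,-1],
  [0.9,-1,0,0,0,-1,-1],
])

```text
t: 0.8
ee_pos: [253.6, 527.2, 242.9]
ee_rot: [-0.945, -2.993, 0.002]
wrist_force: [1.2, -0.4, -0.5]
grip_width: 86.9
```

```bash
python3 - <<'E'
from h import *
ct,cs=cam('top'),cam('side')
for n,a,b in(('crate+-',(372,30),(446,127)),('crate++',(247,62),(320,88)),('crate foot --',(391,103),(409,188))):
    a=np.array(a)/2.5-.5+[190,135]; b=np.array(b)/2.8-.5+[210,150]; p,e=tri(ct,a,cs,b); print(n,p.round(1),round(e,1))
E
```

```text
crate+- [720.3 -45.9  27.7] 0.6
crate++ [680.5 111.   25.8] 1.2
crate foot -- [633.3 -71.1   2.4] 3.2
```

>>> step_arm([
  [0.9,-1,-0.3,0,0,-1,-1],
  [0.9,-1,-0.3,0,0,-1,-1],
  [0.9,-1,-0.3,0,0,-1,-1],
  [0.9,-1,-0.3,0,0,-1,-1],
  [0.9,-1,-0.3,0,0,-1,-1],
])

```text
t: 1.4
ee_pos: [349.2, 421.6, 212.4]
ee_rot: [-1.479, -2.769, -0.003]
wrist_force: [0.7, 1.2, 0.0]
grip_width: 87.1
```

>>> step_arm([
  [0.9,-1,-0.3,0,0,-1,-1],
  [0.9,-1,-0.3,0,0,-1,-1],
  [0.9,-1,-0.3,0,0,-1,-1],
  [0.9,-1,-0.3,0,0,-1,-1],
  [0.9,-1,-0.3,0,0,-1,-1],
])

```text
t: 1.9
ee_pos: [447.3, 311.3, 179.8]
ee_rot: [-1.979, -2.438, -0.004]
wrist_force: [0.2, -0.3, -0.5]
grip_width: 87.2
```

>>> step_arm([
  [0.6,-1,-0.3,0,0,-0.4,-1],
  [0.4,-1,-0.3,0,0,0,-1],
  [0.2,-1,-0.3,0,0,0,-1],
  [0,-1,-0.3,0,0,0,-1],
  [0,-1,-0.3,0,0,0,-1],
])

```text
t: 2.4
ee_pos: [476.9, 200.5, 146.7]
ee_rot: [2.031, 2.397, 0.003]
wrist_force: [0.2, -0.4, 0.3]
grip_width: 86.8
```

>>> step_arm([
  [0,-1,-0.1,0,0,0,-1],
  [0,-1,-0.1,0,0,0,-1],
  [0,-1,-0.1,0,0,0,-1],
  [0,-1,-0.1,0,0,0,-1],
  [0,-1,-0.1,0,0,0,-1],
])

```text
t: 2.9
ee_pos: [476.8, 90.8, 134.0]
ee_rot: [-2.038, -2.39, -0.0]
wrist_force: [0.2, 0.9, 1.5]
grip_width: 87.4
```

>>> step_arm([
  [0,-1,0,0,0,0.9,-1],
  [0,-1,0,0,0,0,-1],
  [0,-1,0,0,0,0,-1],
  [-0.2,-1,0,0,0,0,-1],
  [-0.2,-1,0,0,0,0,-1],
])

```text
t: 3.4
ee_pos: [467.8, -18.3, 132.4]
ee_rot: [-1.965, -2.449, 0.0]
wrist_force: [0.0, 0.2, 0.2]
grip_width: 87.2
```

>>> step_arm([
  [-0.2,-1,0,0,0,0,-1],
  [-0.2,-1,0,0,0,0,-1],
  [-0.2,-0.9,-0.3,0,0,0,-1],
  [0,-0.5,-0.5,0,0,0,-1],
  [0,0,-0.5,0,0,0,-1],
])

```text
t: 3.9
ee_pos: [454.0, -96.2, 105.8]
ee_rot: [1.978, 2.44, 0.004]
wrist_force: [-0.0, 0.4, 0.6]
grip_width: 87.1
```

>>> step_arm([
  [0.1,-0.5,-0.5,0,0,0,-1],
  [0,-0.2,-0.6,0,0,0,-1],
  [0,0,-0.6,0,0,0,-1],
  [0,0,-0.6,0,0,0,-1],
  [0,0,-0.3,0,0,0,-1],
])

```text
t: 4.4
ee_pos: [454.9, -110.1, 48.9]
ee_rot: [-1.98, -2.438, -0.003]
wrist_force: [-0.1, -0.2, 0.9]
grip_width: 87.4
```

```bash
python3 - <<'E'
from h import *
save(cam('side'),'s2.png',(250,180,160,130),4)
print(sensors.read_state()['ee_pos'])
E
```

```text
[ 454.53273717 -109.99433044   48.41749072]
```

View pics/s2.png

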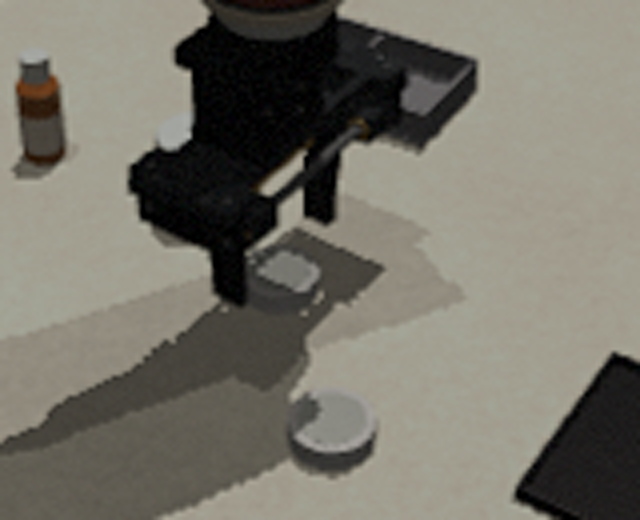

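>>> step_arm([
  [0,0,-0.4,0,0,0,-1],
  [0,0,-0.4,0,0,0,-1],
  [0,0,-0.25,0,0,0,-1],
  [0,0,0,0,0,0,-1],
  [0,0,0,0,0,0,-1],
])

```text
t: 4.95
ee_pos: [454.9, -109.3, 25.7]
ee_rot: [-1.978, -2.439, -0.002]
wrist_force: [0.3, 0.0, -0.3]
grip_width: 87.2
```

>>> step_arm([
  [0,0,0,0,0,0,0.2],
  [0,0,0,0,0,0,0.5],
  [0,0,0,0,0,0,1],
  [0,0,0,0,0,0,1],
  [0,0,0,0,0,0,1],
])

```text
t: 5.45
ee_pos: [455.8, -109.3, 26.7]
ee_rot: [-1.978, -2.44, -0.005]
wrist_force: [-0.5, 0.7, -0.2]
grip_width: 54.7
```

>>> step_arm([
  [0,0,0,0,0,0,1],
  [0,0,0.2,0,0,0,1],
  [0,0,0.5,0,0,0,1],
  [0,0,0.8,0,0,0,1],
  [0,0,1,0,0,0,1],
])

```text
t: 5.95
ee_pos: [453.8, -109.6, 77.7]
ee_rot: [-1.978, -2.437, 0.001]
wrist_force: [0.2, 0.5, -0.4]
grip_width: 51.3
```

>>> step_arm([
  [0.2,-1,0.3,0,0,0,1],
  [0.2,-1,0,0,0,0,1],
  [0.2,-1,0,0,0,0,1],
  [0.2,-1,0,0,0,0,1],
  [0.2,-1,0,0,0,0,1],
])

```text
t: 6.45
ee_pos: [477.0, -210.1, 91.0]
ee_rot: [1.972, 2.444, 0.01]
wrist_force: [0.8, -0.2, 0.5]
grip_width: 50.9
```

>>> step_arm([
  [0.2,-1,0,0,0,0,1],
  [0.2,-1,0,0,0,0,1],
  [0.2,-1,0,0,0,0,1],
  [0.2,-1,0,0,0,0,1],
  [0.2,-1,0,0,0,0,1],
])

```text
t: 6.95
ee_pos: [498.2, -314.3, 95.4]
ee_rot: [1.97, 2.443, 0.012]
wrist_force: [0.6, 0.0, -1.1]
grip_width: 51.1
```

>>> step_arm([
  [0.2,-1,0,0,0,0,1],
  [0.2,-1,0,0,0,0,1],
  [0.2,-1,0,0,0,0,1],
  [0.2,-0.7,0,0,0,0,1],
  [0.2,-0.3,0,0,0,0,1],
])

```text
t: 7.45
ee_pos: [518.4, -399.8, 99.9]
ee_rot: [1.971, 2.44, 0.01]
wrist_force: [-0.5, -0.5, 0.0]
grip_width: 50.6
```

>>> step_arm([
  [0.2,-0.8,-0.5,0,0,0,1],
  [0,-0.8,-0.5,0,0,0,1],
  [0,-0.3,-0.5,0,0,0,1],
  [0,0,-0.2,0,0,0,1],
  [0,0,0,0,0,0,1],
])

```text
t: 7.95
ee_pos: [524.4, -437.1, 66.9]
ee_rot: [1.969, 2.441, 0.011]
wrist_force: [-1.0, 0.1, -0.1]
grip_width: 50.9
```

```bash
python3 - <<'E'
from h import *
save(cam('side'),'s3.png',(340,210,160,140),4)
s=sensors.read_state();print(s['ee_pos'],s['grip_width'])
E
```

```text
[ 524.59722001 -436.96302917   67.13466195] 50.56138546303742
```

View pics/s3.png

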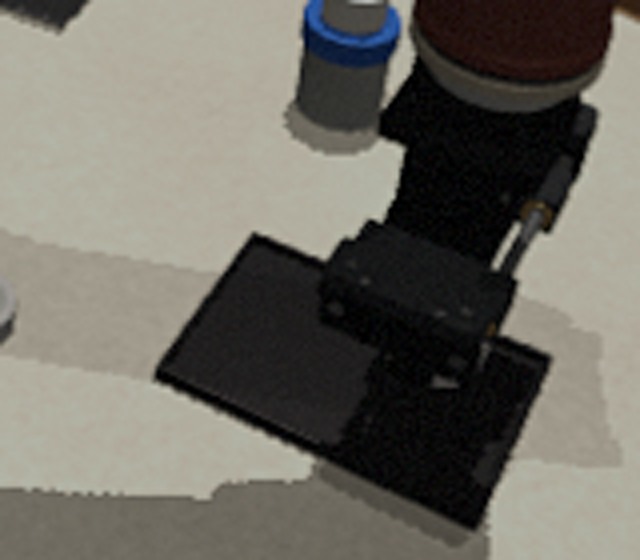

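>>> step_arm([
  [0,-0.1,-0.5,0,0,0,1],
  [0,0,-0.5,0,0,0,1],
  [0,0,-0.4,0,0,0,1],
  [0,0,-0.2,0,0,0,1],
  [0,0,0,0,0,0,1],
])

```text
t: 8.5
ee_pos: [525.6, -436.6, 32.9]
ee_rot: [1.966, 2.443, 0.014]
wrist_force: [-0.1, -0.2, 0.6]
grip_width: 51.0
```

>>> step_arm([
  [0,0,-0.1,0,0,0,1],
  [0,0,0,0,0,0,1],
  [0,0,0,0,0,0,1],
  [0,0,0,0,0,0,1],
  [0,0,0,0,0,0,1],
])

```text
t: 9.0
ee_pos: [526.0, -437.2, 31.7]
ee_rot: [1.965, 2.442, 0.014]
wrist_force: [-1.1, 1.1, -0.6]
grip_width: 51.0
```

>>> step_arm([
  [-0.05,0,-0.06,0,0,0,1],
  [0,0,0,0,0,0,1],
  [0,0,0,0,0,0,0],
  [0,0,0,0,0,0,-0.3],
  [0,0,0,0,0,0,-0.45],
])

```text
t: 9.5
ee_pos: [525.5, -437.4, 31.0]
ee_rot: [1.964, 2.441, 0.014]
wrist_force: [-0.6, -0.0, 0.1]
grip_width: 58.7
```

>>> step_arm([
  [0,0,0,0,0,0,-0.45],
  [0,0,0,0,0,0,-0.45],
  [0,0,0.4,0,0,0,-0.45],
  [0,0,0.8,0,0,0,-0.45],
  [0,0,1,0,0,0,-0.45],
])

```text
t: 10.0
ee_pos: [523.8, -436.3, 74.9]
ee_rot: [1.968, 2.445, 0.013]
wrist_force: [-0.4, 0.3, 0.9]
grip_width: 63.1
```

>>> step_arm([
  [-0.6,1,0.3,0,0,0,-1],
  [-0.6,1,0,0,0,0,-1],
  [-0.6,1,0,0,0,0,-1],
  [-0.6,1,0,0,0,0,-1],
  [-0.6,1,0,0,0,0,-1],
])

```text
t: 10.5
ee_pos: [464.7, -339.4, 91.7]
ee_rot: [1.963, 2.431, 0.014]
wrist_force: [-0.6, -0.2, 0.1]
grip_width: 85.8
```

>>> step_arm([
  [-0.6,1,0,0,0,0,-1],
  [-0.6,1,0,0,0,0,-1],
  [-0.6,0.9,-0.3,0,0,0,-1],
  [-0.5,0.5,-0.4,0,0,0,-1],
  [0,0,-0.4,0,0,0,-1],
])

```text
t: 11.0
ee_pos: [418.2, -268.1, 75.7]
ee_rot: [1.96, 2.427, 0.027]
wrist_force: [-0.5, 0.4, 0.2]
grip_width: 86.9
```

```bash
python3 - <<'E'
from seg import *
ct,cs=cam('top'),cam('side')
# bright things inside the tray (top) and dB check
im=cs['img'][210:350,320:490]; cv2.imwrite('pics/s4.png',cv2.convertScaleAbs(cv2.resize(im[:,:,::-1],None,fx=4,fy=4,interpolation=cv2.INTER_CUBIC),alpha=1.5))
g=cv2.cvtColor(ct['img'],cv2.COLOR_RGB2GRAY)[190:236,424:481]
m=(cv2.resize(g,None,fx=4,fy=4,interpolation=cv2.INTER_CUBIC)>75).astype(np.uint8)
m=cv2.morphologyEx(m,cv2.MORPH_CLOSE,np.ones((9,9)))
for k in cv2.findContours(m,cv2.RETR_EXTERNAL,cv2.CHAIN_APPROX_NONE)[0]:
    if cv2.contourArea(k)>1000:
        (x,y),r=cv2.minEnclosingCircle(k); u,v=(x+.5)/4-.5+424,(y+.5)/4-.5+190; print(u,v,r/4,onz(ct,u,v,20))
print(sensors.read_state()['ee_pos'])
E
```

```text
474.95000076293945 230.75 7.128926753997803 [ 454.04182607 -464.87366345   20.        ]
465.02710723876953 207.7680721282959 9.156460762023926 [ 525.57495331 -437.4309374    20.        ]
439.625 193.5 16.46257781982422 [ 570.79749625 -360.24798195   20.        ]
[ 418.7878146  -269.1593018    75.15550915]
```

View pics/s4.png

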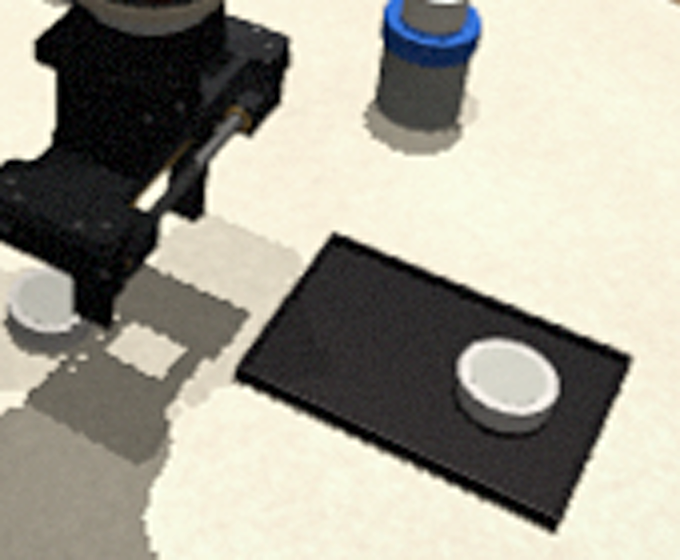

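>>> step_arm([
  [-0.6,0.9,0,0,0,0,-1],
  [-0.5,0.8,0,0,0,0,-1],
  [-0.2,0.2,0,0,0,0,-1],
  [0,0,-0.3,0,0,0,-1],
  [0,0,0,0,0,0,-1],
])

```text
t: 11.6
ee_pos: [395.9, -235.7, 71.8]
ee_rot: [1.961, 2.418, 0.023]
wrist_force: [0.1, 0.1, 0.2]
grip_width: 87.1
```

```bash
cat >> h.py <<'E'
def turn(ang):
    "row units (4 deg) of turn to reach tool down with jaw axis at ang deg"
    from scipy.spatial.transform import Rotation as Ro
    s=sensors.read_state(); r=Ro.from_rotvec(s['ee_rot']); b=[]
    for a in(ang,ang+180):
        t=np.deg2rad(a); y=np.array([np.cos(t),np.sin(t),0]); z=np.array([0,0,-1.]); x=np.cross(y,z)
        b.append(np.rad2deg((Ro.from_matrix(np.stack([x,y,z],1))*r.inv()).as_rotvec())/4)
    print('pos',s['ee_pos'].round(1),'turn',min(b,key=np.linalg.norm).round(2),'w',round(s['grip_width'],1),'q',s['q'].round(2))
E
python3 -c "
from h import *
turn(13)"
```

```text
pos [ 395.9 -235.7   71.8] turn [0.09 0.45 0.27] w 87.1 q [-0.34  0.12  0.84  2.16 -0.13  0.87  0.79]
```

>>> step_arm([
  [-0.3,0.4,-0.3,0.1,0.4,0.2,-1],
  [0,0.1,-0.5,0,0,0,-1],
  [0,0,-0.5,0,0,0,-1],
  [0,0,-0.3,0,0,0,-1],
  [0,0,0,0,0,0,-1],
])

```text
t: 12.1
ee_pos: [389.9, -226.9, 36.3]
ee_rot: [1.962, 2.454, -0.002]
wrist_force: [0.5, -0.3, -0.1]
grip_width: 86.9
```

```bash
python3 -c "
from h import *
turn(13)"
```

```text
pos [ 389.9 -226.9   36.3] turn [ 0.01 -0.01  0.07] w 86.9 q [-0.32  0.21  0.82  2.18 -0.2   0.83  0.85]
```

>>> step_arm([
  [0,0,-0.3,0,0,0,-1],
  [0,0,-0.15,0,0,0,-1],
  [0,0,0,0,0,0,0.2],
  [0,0,0,0,0,0,0.5],
  [0,0,0,0,0,0,1],
])

```text
t: 12.6
ee_pos: [389.9, -227.4, 26.6]
ee_rot: [1.963, 2.453, -0.003]
wrist_force: [-0.9, 0.2, -0.6]
grip_width: 70.6
```

>>> step_arm([
  [0,0,0,0,0,0,1],
  [0,0,0,0,0,0,1],
  [0,0,0,0,0,0,1],
  [0,0,0,0,0,0,1],
  [0,0,0,0,0,0,1],
])

```text
t: 13.1
ee_pos: [390.4, -227.4, 27.2]
ee_rot: [1.962, 2.452, -0.001]
wrist_force: [0.1, 0.6, -0.2]
grip_width: 50.8
```

>>> step_arm([
  [0,0,0.3,0,0,0,1],
  [0,0,0.6,0,0,0,1],
  [0,0,1,0,0,0,1],
  [0,0,1,0,0,0,1],
  [0.4,-0.4,0,0,0,0,1],
])

```text
t: 13.6
ee_pos: [396.7, -235.2, 88.1]
ee_rot: [-1.963, -2.451, 0.003]
wrist_force: [1.0, -0.4, -0.5]
grip_width: 51.0
```

>>> step_arm([
  [0.85,-1,0,0,0,0,1],
  [0.85,-1,0,0,0,0,1],
  [0.85,-1,0,0,0,0,1],
  [0.85,-1,0,0,0,0,1],
  [0.6,-0.7,-0.3,0,0,0,1],
])

```text
t: 14.1
ee_pos: [481.1, -330.8, 85.5]
ee_rot: [1.958, 2.455, 0.005]
wrist_force: [0.9, -0.6, -0.4]
grip_width: 51.1
```

>>> step_arm([
  [0.3,-0.3,-0.3,0,0,0,1],
  [0,0,-0.5,0,0,0,1],
  [0,0,-0.3,0,0,0,1],
  [0,0,0,0,0,0,1],
  [0,0,0,0,0,0,1],
])

```text
t: 14.6
ee_pos: [486.1, -336.5, 61.4]
ee_rot: [-1.959, -2.455, -0.003]
wrist_force: [-0.0, 0.6, -1.1]
grip_width: 51.0
```

```bash
python3 -c "
from h import *
turn(13)"
```

```text
pos [ 486.1 -336.5   61.4] turn [-0.03  0.    0.05] w 51.0 q [-0.09  0.48  0.78  1.84 -0.4   0.99  1.08]
```

>>> step_arm([
  [0.5,-0.6,0,0,0,0,1],
  [0.4,-0.4,-0.4,0,0,0,1],
  [0,0,-0.5,0,0,0,1],
  [0,0,-0.3,0,0,0,1],
  [0,0,0,0,0,0,1],
])

```text
t: 15.1
ee_pos: [504.0, -354.5, 35.8]
ee_rot: [-1.957, -2.455, -0.006]
wrist_force: [-0.9, -0.4, 0.3]
grip_width: 51.2
```

>>> step_arm([
  [0,-0.1,-0.2,0,0,0,1],
  [0,0,-0.05,0,0,0,1],
  [0,0,0,0,0,0,1],
  [0,0,0,0,0,0,1],
  [0,0,0,0,0,0,1],
])

```text
t: 15.6
ee_pos: [503.6, -356.4, 31.1]
ee_rot: [-1.957, -2.455, -0.007]
wrist_force: [0.1, -0.3, -0.3]
grip_width: 50.7
```

>>> step_arm([
  [0,0,0,0,0,0,0],
  [0,0,0,0,0,0,-0.3],
  [0,0,0,0,0,0,-0.45],
  [0,0,0,0,0,0,-0.45],
  [0,0,0,0,0,0,-0.45],
])

```text
t: 16.1
ee_pos: [503.5, -356.4, 31.0]
ee_rot: [-1.957, -2.455, -0.007]
wrist_force: [-1.2, -0.6, -0.2]
grip_width: 62.4
```

>>> step_arm([
  [0,0,0.4,0,0,0,-0.45],
  [0,0,0.8,0,0,0,-0.45],
  [0,0,1,0,0,0,-0.45],
  [0,0.5,1,0,0,0,-1],
  [-0.1,1,1,0,0,0,-1],
])

```text
t: 16.6
ee_pos: [499.3, -328.2, 119.7]
ee_rot: [-1.961, -2.45, -0.002]
wrist_force: [1.3, 0.8, -0.0]
grip_width: 72.0
```

>>> step_arm([
  [-0.1,1,0.2,0,0,0,-1],
  [-0.1,1,0,0,0,0,-1],
  [-0.1,1,0,0,0,0,-1],
  [-0.1,1,0,0,0,0,-1],
  [-0.1,1,0,0,0,0,-1],
])

```text
t: 17.1
ee_pos: [490.9, -228.2, 134.4]
ee_rot: [1.964, 2.443, 0.011]
wrist_force: [0.6, -0.5, 0.4]
grip_width: 86.8
```

>>> step_arm([
  [-0.1,1,0,0,0,0,-1],
  [-0.1,1,0,0,0,0,-1],
  [-0.1,1,0,0,0,0,-1],
  [-0.1,1,0,0,0,0,-1],
  [-0.1,1,0,0,0,0,-1],
])

```text
t: 17.6
ee_pos: [481.1, -126.1, 140.8]
ee_rot: [1.966, 2.436, 0.02]
wrist_force: [-0.1, 0.2, -0.0]
grip_width: 87.2
```

```bash
python3 - <<'E'
from h import *
turn(14)
cs=cam('side')
im=cs['img'][170:350,270:490]; cv2.imwrite('pics/s5.png',cv2.convertScaleAbs(cv2.resize(im[:,:,::-1],None,fx=3,fy=3,interpolation=cv2.INTER_CUBIC),alpha=1.5))
E
```

```text
pos [ 481.1 -126.1  140.8] turn [-0.04  0.24  0.45] w 87.2 q [-0.59  0.11  0.82  2.   -0.1   1.05  0.48]
```

View pics/s5.png

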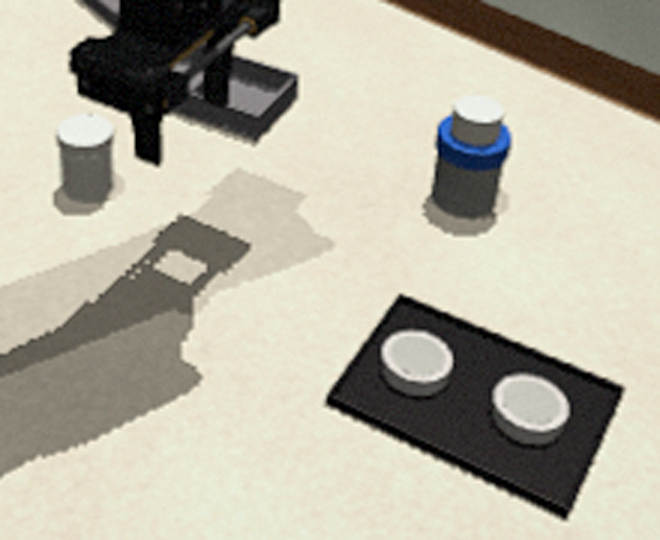

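>>> step_arm([
  [-0.1,1,0,0,0.2,0.4,-1],
  [-0.1,1,0,0,0,0,-1],
  [-0.1,1,0,0,0,0,-1],
  [-0.1,1,0,0,0,0,-1],
  [0,0.6,-0.3,0,0,0,-1],
])

```text
t: 18.15
ee_pos: [474.3, -29.9, 140.9]
ee_rot: [1.937, 2.469, 0.019]
wrist_force: [0.2, 0.4, -0.0]
grip_width: 87.0
```

>>> step_arm([
  [0,0.4,-0.3,0,0,0,-1],
  [0,0.1,-0.3,0,0,0,-1],
  [0,0,-0.2,0,0,0,-1],
  [0,0,0,0,0,0,-1],
  [0,0,0,0,0,0,-1],
])

```text
t: 18.65
ee_pos: [474.2, -20.9, 123.4]
ee_rot: [1.939, 2.468, 0.017]
wrist_force: [0.4, -0.6, -0.2]
grip_width: 87.2
```

```bash
python3 -c "
from h import *
turn(14)"
```

```text
pos [474.2 -20.9 123.4] turn [-0.1   0.13  0.07] w 87.2 q [-0.73  0.07  0.72  2.06 -0.06  1.02  0.26]
```

>>> step_arm([
  [-0.15,0.5,0,-0.1,0.1,0,-1],
  [0,0.05,-0.3,0,0,0,-1],
  [0,0,-0.5,0,0,0,-1],
  [0,0,-0.6,0,0,0,-1],
  [0,0,-0.5,0,0,0,-1],
])

```text
t: 19.15
ee_pos: [472.2, -12.6, 83.6]
ee_rot: [1.943, 2.464, 0.005]
wrist_force: [0.4, -0.2, -0.7]
grip_width: 86.9
```

>>> step_arm([
  [0,0,-0.5,0,0,0,-1],
  [0,0,-0.5,0,0,0,-1],
  [0,0,-0.2,0,0,0,-1],
  [0,0,0,0,0,0,-1],
  [0,0,0,0,0,0,-1],
])

```text
t: 19.65
ee_pos: [470.6, -14.0, 54.8]
ee_rot: [1.946, 2.464, -0.002]
wrist_force: [-0.1, -0.2, 1.0]
grip_width: 86.9
```

>>> step_arm([
  [0,0.2,0.12,0,0,0,-1],
  [0,0,0,0,0,0,0],
  [0,0,0,0,0,0,0.3],
  [0,0,0,0,0,0,0.6],
  [0,0,0,0,0,0,1],
])

```text
t: 20.15
ee_pos: [471.8, -9.0, 58.9]
ee_rot: [1.944, 2.464, 0.002]
wrist_force: [-0.3, 0.6, 0.2]
grip_width: 62.4
```

>>> step_arm([
  [0,0,0,0,0,0,1],
  [0,0,0,0,0,0,1],
  [0,0,0,0,0,0,1],
  [0,0,0,0,0,0,1],
  [0,0,0,0,0,0,1],
])

```text
t: 20.65
ee_pos: [471.8, -9.1, 59.0]
ee_rot: [1.944, 2.464, 0.002]
wrist_force: [-0.4, 0.5, 0.8]
grip_width: 49.4
```

>>> step_arm([
  [0,0,0.2,0,0,0,1],
  [0,0,0.5,0,0,0,1],
  [0,0,1,0,0,0,1],
  [0,0,1,0,0,0,1],
  [0.2,0,0.5,0,0,0,1],
])

```text
t: 21.15
ee_pos: [473.9, -10.1, 125.4]
ee_rot: [1.947, 2.464, -0.004]
wrist_force: [-0.3, 0.2, -1.4]
grip_width: 49.6
```

>>> step_arm([
  [0.7,0,0,0,0,0,1],
  [1,0,0,0,0,0,1],
  [1,0,0,0,0,0,1],
  [1,0,0,0,0,0,1],
  [1,0,0,0,0,0,1],
])

```text
t: 21.65
ee_pos: [572.0, -8.7, 129.1]
ee_rot: [1.944, 2.466, 0.007]
wrist_force: [0.2, 0.3, -1.3]
grip_width: 49.7
```

>>> step_arm([
  [1,0,0,0,0,0,1],
  [1,0,0,0,0,0,1],
  [1,0,0,0,0,0,1],
  [0.6,-0.1,0,0,0,0,1],
  [0.2,0,0,0,0,0,1],
])

```text
t: 22.15
ee_pos: [653.7, -9.6, 128.5]
ee_rot: [1.94, 2.469, 0.005]
wrist_force: [0.4, 0.2, -0.2]
grip_width: 49.7
```

```bash
python3 -c "
from h import *
turn(15)"
```

```text
pos [653.7  -9.6 128.5] turn [-0.02  0.05  0.33] w 49.7 q [-0.56  0.49  0.68  1.62 -0.33  1.15  0.44]
```

Δ(14,−8); then look from the side before going down.

>>> step_arm([
  [0.5,-0.3,-0.2,0,0,0.3,1],
  [0.2,-0.1,-0.5,0,0,0,1],
  [0,0,-0.5,0,0,0,1],
  [0,0,-0.2,0,0,0,1],
  [0,0,0,0,0,0,1],
])

```text
t: 22.65
ee_pos: [666.6, -16.7, 97.5]
ee_rot: [-1.915, -2.49, -0.003]
wrist_force: [0.5, 0.2, -1.2]
grip_width: 49.8
```

```bash
python3 - <<'E'
from h import *
turn(15)
cs=cam('side')
im=cs['img'][130:260,250:400]; cv2.imwrite('pics/s6.png',cv2.convertScaleAbs(cv2.resize(im[:,:,::-1],None,fx=4,fy=4,interpolation=cv2.INTER_CUBIC),alpha=1.6))
E
```

```text
pos [666.6 -16.7  97.5] turn [-0.02  0.01  0.03] w 49.8 q [-0.52  0.54  0.65  1.61 -0.36  1.11  0.49]
```

View pics/s6.png

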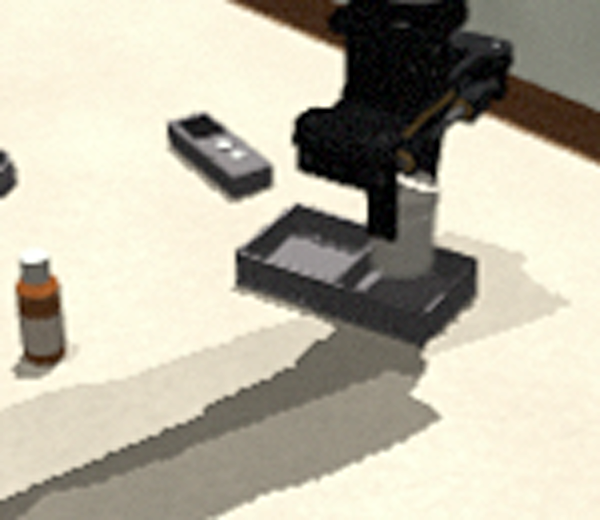

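>>> step_arm([
  [0,0,-0.4,0,0,0,1],
  [0,0,-0.5,0,0,0,1],
  [0,0,-0.4,0,0,0,1],
  [0,0,-0.1,0,0,0,1],
  [0,0,0,0,0,0,1],
])

```text
t: 23.2
ee_pos: [666.2, -15.9, 67.7]
ee_rot: [-1.914, -2.491, -0.004]
wrist_force: [-0.2, -0.5, -1.3]
grip_width: 49.5
```

>>> step_arm([
  [0,0,-0.2,0,0,0,1],
  [0,0,0,0,0,0,1],
  [0,0,0,0,0,0,1],
  [0,0,0,0,0,0,1],
  [0,0,0,0,0,0,1],
])

```text
t: 23.7
ee_pos: [666.8, -16.0, 64.2]
ee_rot: [1.914, 2.49, 0.006]
wrist_force: [0.6, -0.4, -1.6]
grip_width: 49.3
```

>>> step_arm([
  [0,0,-0.05,0,0,0,1],
  [0,0,0,0,0,0,0.5],
  [0,0,0,0,0,0,0],
  [0,0,0,0,0,0,-0.5],
  [0,0,0,0,0,0,-1],
])

```text
t: 24.2
ee_pos: [667.2, -16.1, 63.7]
ee_rot: [1.914, 2.49, 0.007]
wrist_force: [-0.3, 0.3, 0.1]
grip_width: 58.6
```

>>> step_arm([
  [0,0,0,0,0,0,-1],
  [0,0,0.4,0,0,0,-1],
  [0,0,1,0,0,0,-1],
  [0,0,1,0,0,0,-1],
  [0,0,1,0,0,0,-1],
])

```text
t: 24.7
ee_pos: [665.5, -16.2, 132.6]
ee_rot: [-1.914, -2.489, -0.001]
wrist_force: [0.4, 0.3, -0.2]
grip_width: 85.8
```

>>> step_arm([
  [-0.6,0.5,0.2,0,0,0,-1],
  [-1,0.9,0,0,0,0,-1],
  [-1,0.9,0,0,0,0,-1],
  [-1,0.9,0,0,0,0,-1],
  [-1,0.9,0,0,0,0,-1],
])

```text
t: 25.2
ee_pos: [575.2, 63.1, 144.4]
ee_rot: [1.919, 2.478, 0.01]
wrist_force: [-0.2, 0.8, -1.0]
grip_width: 86.7
```

>>> step_arm([
  [-1,0.9,0,0,0,0,-1],
  [-1,0.9,0,0,0,0,-1],
  [-1,0.9,0,0,0,0,-1],
  [-1,0.9,0,0,0,0,-1],
  [-1,0.9,0,0,0,0,-1],
])

```text
t: 25.7
ee_pos: [472.0, 155.9, 148.0]
ee_rot: [1.92, 2.475, 0.018]
wrist_force: [0.5, 0.5, 0.6]
grip_width: 86.8
```

```bash
python3 -c "
from h import *
turn(15)"
```

```text
pos [472.  155.9 148. ] turn [-0.05  0.2   0.15] w 86.8 q [-1.01  0.09  0.64  1.99 -0.06  1.07 -0.1 ]
```

>>> step_arm([
  [-1,0.9,0,0,0.2,0.1,-1],
  [-1,0.9,0,0,0,0,-1],
  [-1,0.9,0,0,0,0,-1],
  [-0.6,0.5,-0.2,0,0,0,-1],
  [-0.1,0.1,-0.3,0,0,0,-1],
])

```text
t: 26.2
ee_pos: [394.3, 226.6, 142.1]
ee_rot: [-1.911, -2.489, -0.016]
wrist_force: [0.2, 0.4, -0.2]
grip_width: 86.9
```

```bash
python3 -c "
from h import *
turn(15)"
```

```text
pos [394.3 226.6 142.1] turn [-0.15  0.04  0.01] w 86.9 q [-1.14 -0.    0.53  2.08 -0.    1.06 -0.35]
```

Δ(−9,+9), down to 58.

>>> step_arm([
  [-0.4,0.4,-0.2,-0.1,0,0,-1],
  [0,0,-0.7,0,0,0,-1],
  [0,0,-0.8,0,0,0,-1],
  [0,0,-0.8,0,0,0,-1],
  [0,0,-0.4,0,0,0,-1],
])

```text
t: 26.7
ee_pos: [389.8, 233.4, 84.1]
ee_rot: [1.916, 2.488, 0.016]
wrist_force: [-0.0, -0.1, -0.0]
grip_width: 87.1
```

```bash
python3 - <<'E'
from h import *
turn(15)
cs=cam('side')
im=cs['img'][130:260,180:370]; cv2.imwrite('pics/s7.png',cv2.convertScaleAbs(cv2.resize(im[:,:,::-1],None,fx=4,fy=4,interpolation=cv2.INTER_CUBIC),alpha=1.6))
E
```

```text
pos [389.8 233.4  84.1] turn [-0.1   0.11  0.05] w 87.1 q [-1.14  0.08  0.53  2.14 -0.05  0.92 -0.32]
```

View pics/s7.png

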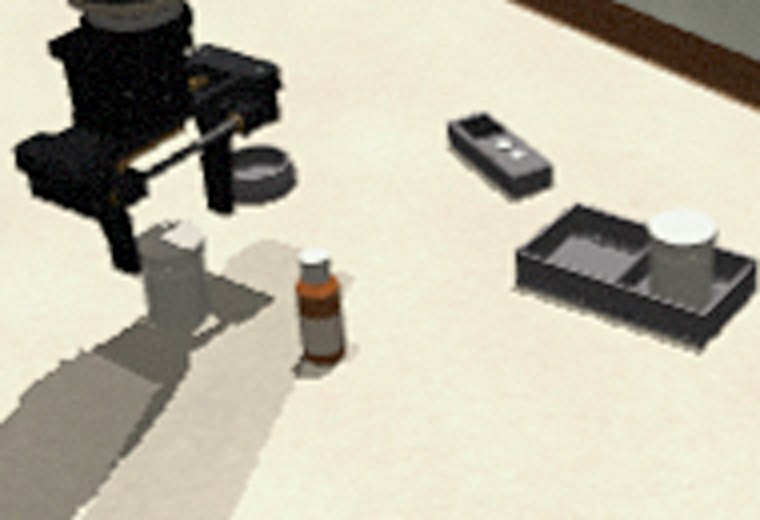

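>>> step_arm([
  [-0.2,0.1,-0.3,-0.1,0.1,0,-1],
  [0,0,-0.5,0,0,0,-1],
  [0,0,-0.4,0,0,0,-1],
  [0,0,0,0,0,0,-1],
  [0,0,0,0,0,0,-1],
])

```text
t: 27.25
ee_pos: [386.5, 235.0, 58.5]
ee_rot: [1.918, 2.487, -0.001]
wrist_force: [0.4, 0.5, 0.2]
grip_width: 87.1
```

>>> step_arm([
  [0,0,0,0,0,0,0],
  [0,0,0,0,0,0,0.3],
  [0,0,0,0,0,0,0.6],
  [0,0,0,0,0,0,1],
  [0,0,0,0,0,0,1],
])

```text
t: 27.75
ee_pos: [387.1, 235.5, 59.6]
ee_rot: [1.918, 2.487, 0.002]
wrist_force: [0.3, 0.6, -0.1]
grip_width: 55.1
```

>>> step_arm([
  [0,0,0,0,0,0,1],
  [0,0,0,0,0,0,1],
  [0,0,0,0,0,0,1],
  [0,0,0,0,0,0,1],
  [0,0,0,0,0,0,1],
])

```text
t: 28.25
ee_pos: [387.0, 235.5, 59.6]
ee_rot: [1.918, 2.487, 0.002]
wrist_force: [0.4, -0.7, 0.2]
grip_width: 49.5
```

>>> step_arm([
  [0,0,0.2,0,0,0,1],
  [0,0,0.6,0,0,0,1],
  [0,0,1,0,0,0,1],
  [0,0,1,0,0,0,1],
  [0.3,0,0.8,0,0,0,1],
])

```text
t: 28.75
ee_pos: [391.2, 233.7, 134.4]
ee_rot: [1.919, 2.487, -0.006]
wrist_force: [1.1, 1.1, -1.4]
grip_width: 49.3
```

>>> step_arm([
  [0.8,-0.4,0.5,0,0,0,1],
  [1,-0.6,0,0,0,0,1],
  [1,-0.7,0,0,0,0,1],
  [1,-0.7,0,0,0,0,1],
  [1,-0.7,0,0,0,0,1],
])

```text
t: 29.25
ee_pos: [490.3, 173.1, 153.0]
ee_rot: [1.911, 2.493, 0.009]
wrist_force: [-0.1, -0.2, -1.3]
grip_width: 49.1
```

>>> step_arm([
  [1,-0.7,0,0,0,0,1],
  [1,-0.7,0,0,0,0,1],
  [1,-0.7,0,0,0,0,1],
  [1,-0.7,0,0,0,0,1],
  [0.8,-0.6,0,0,0,0,1],
])

```text
t: 29.75
ee_pos: [590.4, 102.1, 158.1]
ee_rot: [1.91, 2.493, 0.013]
wrist_force: [-0.2, 0.2, -0.9]
grip_width: 49.4
```

```bash
python3 -c "
from h import *
turn(15)"
```

```text
pos [590.4 102.1 158.1] turn [-0.09  0.08 -0.02] w 49.4 q [-0.8   0.33  0.69  1.74 -0.24  1.15  0.22]
```

>>> step_arm([
  [1,-0.7,0,-0.1,0.1,0,1],
  [0.9,-0.7,0,0,0,0,1],
  [0.5,-0.4,-0.2,0,0,0,1],
  [0.1,-0.1,-0.4,0,0,0,1],
  [0,0,-0.5,0,0,0,1],
])

```text
t: 30.25
ee_pos: [643.9, 61.0, 139.3]
ee_rot: [1.913, 2.49, -0.0]
wrist_force: [0.3, 0.2, -1.5]
grip_width: 49.5
```

>>> step_arm([
  [0,0,-0.5,0,0,0,1],
  [0,0,-0.5,0,0,0,1],
  [0,0,-0.2,0,0,0,1],
  [0,0,0,0,0,0,1],
  [0,0,0,0,0,0,1],
])

```text
t: 30.75
ee_pos: [639.9, 64.6, 110.3]
ee_rot: [-1.907, -2.492, 0.004]
wrist_force: [0.8, -0.3, -0.5]
grip_width: 49.4
```

```bash
python3 -c "
from h import *
turn(15)"
```

```text
pos [639.9  64.6 110.3] turn [ 0.   -0.06 -0.04] w 49.4 q [-0.67  0.49  0.66  1.66 -0.33  1.11  0.35]
```

>>> step_arm([
  [0.4,-0.25,0,0,0,0,1],
  [0,0,-0.4,0,0,0,1],
  [0,0,-0.5,0,0,0,1],
  [0,0,-0.4,0,0,0,1],
  [0,0,-0.3,0,0,0,1],
])

```text
t: 31.25
ee_pos: [649.8, 59.2, 77.4]
ee_rot: [-1.908, -2.494, 0.001]
wrist_force: [-0.5, 0.4, -1.3]
grip_width: 48.8
```

>>> step_arm([
  [0,0,-0.3,0,0,0,1],
  [0,0,-0.1,0,0,0,1],
  [0,0,0,0,0,0,1],
  [0,0,0,0,0,0,1],
  [0,0,0,0,0,0,1],
])

```text
t: 31.75
ee_pos: [649.0, 59.2, 67.3]
ee_rot: [-1.907, -2.493, 0.003]
wrist_force: [0.7, -0.2, -1.3]
grip_width: 49.7
```

>>> step_arm([
  [0,0,-0.2,0,0,0,1],
  [0,0,0,0,0,0,1],
  [0,0,0,0,0,0,1],
  [0,0,0,0,0,0,1],
  [0,0,0,0,0,0,1],
])

```text
t: 32.25
ee_pos: [649.7, 59.3, 63.9]
ee_rot: [-1.908, -2.494, 0.001]
wrist_force: [0.1, -0.4, -0.9]
grip_width: 49.6
```

>>> step_arm([
  [0,0,0,0,0,0,1],
  [0,0,0,0,0,0,0.5],
  [0,0,0,0,0,0,0],
  [0,0,0,0,0,0,-0.5],
  [0,0,0,0,0,0,-1],
])

```text
t: 32.75
ee_pos: [649.8, 59.4, 64.0]
ee_rot: [-1.908, -2.494, 0.001]
wrist_force: [0.5, 0.1, 0.1]
grip_width: 58.4
```

>>> step_arm([
  [0,0,0,0,0,0,-1],
  [0,0,0.4,0,0,0,-1],
  [0,0,1,0,0,0,-1],
  [0,0,1,0,0,0,-1],
  [0,0,1,0,0,0,-1],
])

```text
t: 33.25
ee_pos: [648.1, 59.0, 133.0]
ee_rot: [-1.907, -2.492, 0.006]
wrist_force: [0.3, -0.1, -0.4]
grip_width: 86.3
```

>>> step_arm([
  [-0.6,0.1,0.6,0,0,0,-1],
  [-1,0.3,0,0,0,0,-1],
  [-1,0.3,0,0,0,0,-1],
  [-1,0.3,0,0,0,0,-1],
  [-1,0.3,0,0,0,0,-1],
])

```text
t: 33.75
ee_pos: [558.0, 83.4, 152.8]
ee_rot: [1.912, 2.489, 0.005]
wrist_force: [0.0, 0.7, 0.8]
grip_width: 86.9
```

>>> step_arm([
  [-1,0.3,0,0,0,0,-1],
  [-1,0.3,0,0,0,0,-1],
  [-1,0.3,0,0,0,0,-1],
  [-1,0.3,0,0,0,0,-1],
  [-0.6,0.1,0,0,0,0,-1],
])

```text
t: 34.25
ee_pos: [462.5, 110.2, 155.9]
ee_rot: [1.913, 2.487, 0.011]
wrist_force: [0.1, 0.1, -0.6]
grip_width: 86.8
```

```bash
python3 -c "
from h import *
turn(15)"
```

```text
pos [462.5 110.2 155.9] turn [-0.05  0.11  0.03] w 86.8 q [-0.99  0.02  0.68  2.02 -0.02  1.09 -0.04]
```

Δ(−29,+5) first, then down partly.

>>> step_arm([
  [-0.8,0.1,0,0,0.1,0,-1],
  [-0.5,0.1,-0.3,0,0,0,-1],
  [-0.1,0,-0.5,0,0,0,-1],
  [0,0,-0.5,0,0,0,-1],
  [0,0,-0.1,0,0,0,-1],
])

```text
t: 34.75
ee_pos: [433.5, 114.6, 127.9]
ee_rot: [-1.913, -2.489, -0.013]
wrist_force: [-0.7, 0.4, 0.2]
grip_width: 87.0
```

```bash
python3 - <<'E'
from h import *
turn(15)
cs=cam('side')
im=cs['img'][130:260,180:370]; cv2.imwrite('pics/s8.png',cv2.convertScaleAbs(cv2.resize(im[:,:,::-1],None,fx=4,fy=4,interpolation=cv2.INTER_CUBIC),alpha=1.6))
E
```

```text
pos [433.5 114.6 127.9] turn [-0.11  0.05  0.03] w 87.0 q [-1.01 -0.    0.66  2.11 -0.    1.03 -0.08]
```

View pics/s8.png

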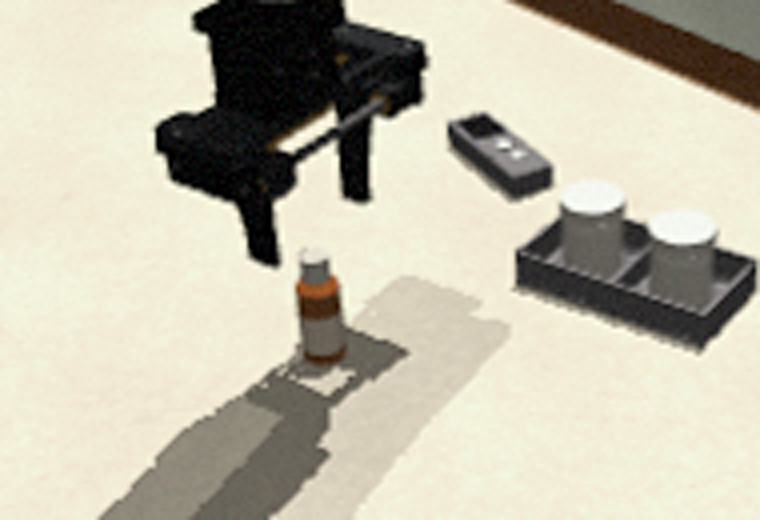

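>>> step_arm([
  [0,0.05,-0.4,-0.1,0,0,-1],
  [0,0,-0.7,0,0,0,-1],
  [0,0,-0.7,0,0,0,-1],
  [0,0,-0.7,0,0,0,-1],
  [0,0,-0.4,0,0,0,-1],
])

```text
t: 35.3
ee_pos: [436.4, 115.2, 67.1]
ee_rot: [1.913, 2.484, 0.003]
wrist_force: [0.1, -0.3, -0.6]
grip_width: 87.0
```

```bash
python3 -c "
from h import *
turn(15)"
```

```text
pos [436.4 115.2  67.1] turn [0.04 0.09 0.05] w 87.0 q [-0.99  0.12  0.67  2.16 -0.09  0.89 -0.01]
```

>>> step_arm([
  [-0.15,0,-0.3,0,0.1,0,-1],
  [0,0,-0.35,0,0,0,-1],
  [0,0,-0.1,0,0,0,-1],
  [0,0,0,0,0,0,0],
  [0,0,0,0,0,0,0],
])

```text
t: 35.8
ee_pos: [433.5, 114.9, 50.3]
ee_rot: [1.917, 2.488, -0.008]
wrist_force: [-0.7, 0.3, 0.8]
grip_width: 77.7
```

>>> step_arm([
  [0,0,0,0,0,0,0.2],
  [0,0,0,0,0,0,0.2],
  [0,0,0,0,0,0,0.4],
  [0,0,0,0,0,0,0.6],
  [0,0,0,0,0,0,1],
])

```text
t: 36.3
ee_pos: [434.3, 115.4, 51.5]
ee_rot: [1.916, 2.487, -0.004]
wrist_force: [0.2, 0.6, -0.6]
grip_width: 39.0
```

>>> step_arm([
  [0,0,0,0,0,0,1],
  [0,0,0,0,0,0,1],
  [0,0,0,0,0,0,1],
  [0,0,0,0,0,0,1],
  [0,0,0,0,0,0,1],
])

```text
t: 36.8
ee_pos: [434.2, 115.4, 51.5]
ee_rot: [1.916, 2.488, -0.004]
wrist_force: [-1.1, -0.3, 1.1]
grip_width: 31.6
```

>>> step_arm([
  [0,0,0.2,0,0,0,1],
  [0,0,0.6,0,0,0,1],
  [0,0,1,0,0,0,1],
  [0,0,1,0,0,0,1],
  [0.3,0.3,0.3,0,0,0,1],
])

```text
t: 37.3
ee_pos: [439.1, 119.8, 116.9]
ee_rot: [1.919, 2.486, -0.008]
wrist_force: [0.2, 1.6, -0.9]
grip_width: 31.3
```

>>> step_arm([
  [0.4,0.7,0,0,0,0,1],
  [0.4,1,0,0,0,0,1],
  [0.4,1,0,0,0,0,1],
  [0.4,1,0,0,0,0,1],
  [0.4,1,0,0,0,0,1],
])

```text
t: 37.8
ee_pos: [482.7, 221.5, 116.0]
ee_rot: [1.92, 2.486, -0.003]
wrist_force: [0.5, -0.8, -0.1]
grip_width: 31.7
```

>>> step_arm([
  [0.4,1,0,0,0,0,1],
  [0.4,1,0,0,0,0,1],
  [0.4,1,0,0,0,0,1],
  [0.4,1,0,0,0,0,1],
  [0.4,0.8,0,0,0,0,1],
])

```text
t: 38.3
ee_pos: [523.1, 329.5, 108.4]
ee_rot: [-1.911, -2.492, 0.011]
wrist_force: [0.1, -0.9, -0.1]
grip_width: 31.2
```

```bash
python3 -c "
from h import *
turn(15)"
```

```text
pos [523.1 329.5 108.4] turn [ 0.07 -0.08 -0.01] w 31.2 q [-1.08  0.42  0.56  1.72 -0.25  1.08 -0.18]
```

>>> step_arm([
  [0.3,0.7,0,0,-0.1,0,1],
  [0.1,0.2,0,0,0,0,1],
  [0,0.1,-0.3,0,0,0,1],
  [0,0,-0.3,0,0,0,1],
  [0,0,0,0,0,0,1],
])

```text
t: 38.8
ee_pos: [529.8, 355.4, 88.6]
ee_rot: [1.903, 2.497, -0.014]
wrist_force: [-0.5, -0.2, -1.0]
grip_width: 31.5
```

```bash
python3 - <<'E'
from h import *
turn(15)
cs=cam('side')
im=cs['img'][110:220,180:320]; cv2.imwrite('pics/s9.png',cv2.convertScaleAbs(cv2.resize(im[:,:,::-1],None,fx=5,fy=5,interpolation=cv2.INTER_CUBIC),alpha=1.6))
E
```

```text
pos [529.8 355.4  88.6] turn [ 0.12 -0.05 -0.09] w 31.5 q [-1.08  0.48  0.54  1.68 -0.27  1.06 -0.19]
```

View pics/s9.png

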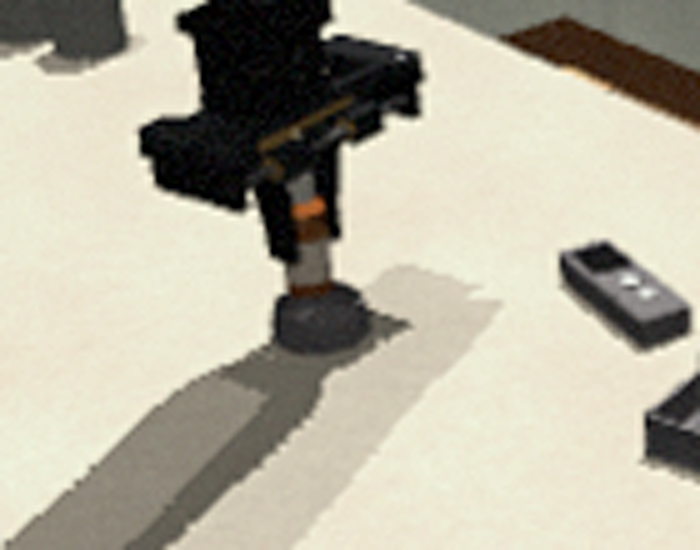

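>>> step_arm([
  [0.15,-0.15,-0.2,0.1,0,0,1],
  [0,0,-0.4,0,0,0,1],
  [0,0,-0.4,0,0,0,1],
  [0,0,-0.2,0,0,0,1],
  [0,0,0,0,0,0,1],
])

```text
t: 39.35
ee_pos: [533.5, 350.2, 63.5]
ee_rot: [-1.907, -2.494, 0.003]
wrist_force: [0.2, 0.1, -1.1]
grip_width: 31.3
```

>>> step_arm([
  [-0.05,0.05,-0.2,0,0,0,1],
  [0,0,-0.1,0,0,0,1],
  [0,0,0,0,0,0,1],
  [0,0,0,0,0,0,1],
  [0,0,0,0,0,0,1],
])

```text
t: 39.85
ee_pos: [532.5, 351.8, 57.4]
ee_rot: [-1.906, -2.494, 0.002]
wrist_force: [0.6, -0.4, -1.0]
grip_width: 31.3
```

>>> step_arm([
  [0,0,-0.05,0,0,0,1],
  [0,0,0,0,0,0,1],
  [0,0,0,0,0,0,0.2],
  [0,0,0,0,0,0,-0.2],
  [0,0,0,0,0,0,-0.5],
])

```text
t: 40.35
ee_pos: [532.9, 352.2, 57.1]
ee_rot: [-1.906, -2.495, -0.0]
wrist_force: [-0.5, -0.9, 0.6]
grip_width: 43.6
```

>>> step_arm([
  [0,0,0,0,0,0,-1],
  [0,0,0,0,0,0,-1],
  [0,0,0.3,0,0,0,-1],
  [0,0,0.7,0,0,0,-1],
  [0,0,1,0,0,0,-1],
])

```text
t: 40.85
ee_pos: [531.6, 351.1, 97.0]
ee_rot: [-1.906, -2.494, 0.007]
wrist_force: [-0.3, -0.5, 0.0]
grip_width: 81.9
```

>>> step_arm([
  [0,0,1,0,0,0,-1],
  [0,0,1,0,0,0,-1],
  [0,0,1,0,0,0,-1],
  [-0.8,1,0,0,0,0,-1],
  [-1,1,0,0,0,0,-1],
])

```text
t: 41.35
ee_pos: [500.6, 388.3, 169.7]
ee_rot: [1.918, 2.487, 0.008]
wrist_force: [-0.4, 0.3, 0.9]
grip_width: 86.8
```

>>> step_arm([
  [-1,1,0,0,0,0,-1],
  [-1,1,0,0,0,0,-1],
  [-1,1,0,0,0,0,-1],
  [-0.5,0.5,0,0,0,0,-1],
  [0,0,0,0,0,0,-1],
])

```text
t: 41.85
ee_pos: [426.7, 463.8, 176.9]
ee_rot: [-1.915, -2.49, -0.019]
wrist_force: [0.7, -0.6, -0.2]
grip_width: 87.0
```

```bash
python3 - <<'E'
from h import *
turn(15)
b=lambda im,k:cv2.convertScaleAbs(cv2.resize(im[:,:,::-1],None,fx=k,fy=k,interpolation=cv2.INTER_CUBIC),alpha=1.6)
cs,ct=cam('side'),cam('top')
cv2.imwrite('pics/s10.png',b(cs['img'][130:350,200:490],2.7)); cv2.imwrite('pics/t10.png',b(ct['img'][125:285,190:500],2.5))
E
```

```text
pos [426.7 463.8 176.9] turn [-0.14  0.11  0.03] w 87.0 q [-1.31  0.35  0.53  1.64 -0.19  1.19 -0.49]
```

View pics/s10.png

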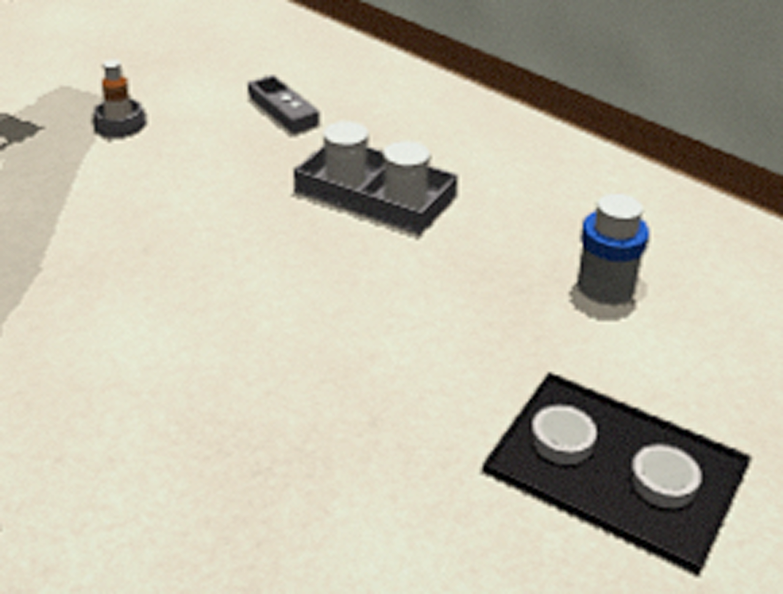

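View pics/t10.png

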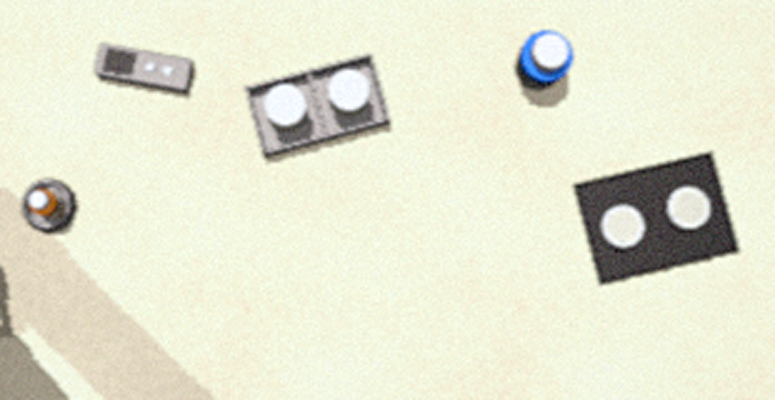

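```bash
python3 -c "
from h import *
print(job.hand_in())"
```

```text
the job is handed in; nothing more can be done
None
```

The job is done and handed in at about 42 s of the 123 s allowed. I worked in the order asked: dishes, then pots, then the bottle.

- **Dishes:** both lie flat side by side on the floor of the black tray, about 83 mm apart centre to centre.
- **Pots:** one stands upright in each bay of the crate.
- **Bottle:** it stands upright in the round stand.
- **Bystanders:** the filter cup and the meter were not touched. In the last pictures they appear where they started.

After the arm had drawn clear, I looked at everything in both the side and top views. Nothing had fallen, and no check failed. The wrist forces reported after each move stayed under 2 N.

Some measurements differed slightly:

- **Height and position:** the heights I measured came out 1 to 4 mm below the stated ones, and the two cameras disagreed by up to about 5 mm on position. Both were well within the room the grips and fits allowed.
- **Dish width:** the gripper read about 51 mm on the dishes rather than 52 mm. Both dishes held and landed flat.
- **Crate outline:** its first outline from the top view included the crate's shadow. I corrected the position using its far rim corners seen in both views.

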